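Load a fragile lamp cover in the jig and start the cycle

ROBOT

A 6-joint arm with a two-finger parallel gripper is mounted at the origin on the work surface. World frame = base frame: x ahead of the robot, y to its left, z up, the work surface at z = 0. Lengths are in m, angles in rad, forces in N, time in s.
With the tool pointing down it reaches from about 0.3 to 0.825 m from the base axis. Payload 5.4 kg.
Tool frame: the origin (TCP) lies midway between the tips of the shut fingers; the grasp point (between the pads) lies bot.grip_point_offset behind it (bot.grip_point_offset is the distance from the TCP to the grasp point, in m); z points along the fingers, y is the line along which they close (so a half turn about z gives the same grasp; the last joint's range is limited). The gripper opens to 92 mm and grips with 3 to 60 N. Pads are 20 mm wide; open, the fingers measure 128 mm over their backs; the gripper's body (75 mm by 189 mm) begins 69 mm behind the grasp point.
Start: joints at [-1.439, 0.158, 1.597, -0, 1.386, -0.21], TCP at [0.193, -0.542, 0.215] pointing down, gripper open.
Joint ranges: [-2.91, 2.91], [-0.94, 2.29], [0.18, 2.7], [-1.29, 4.43], [0.17, 2.64], [-3, 3]. Speed limits (rad/s): [2.57, 2.57, 3.14, 3.14, 3.14, 3.14].

INTERFACE

Orientations are given as a rotation vector (axis times angle).
In Python, from station import bot gives the robot as it stands.
- The arm moves only by the shell command python3 -m inch 'ROWS' [FORCE]. ROWS is text: rows parted by semicolons, each of 7 numbers parted by spaces: the turn, a rotation vector about the tool's x, y, z in degrees, then the shift along the tool's x, y, z in mm, then the closure, from 0 (fully open) to 1 (shut). In form: ax ay az tx ty tz hand; .... A call has 1 to 8 rows; each row shifts and turns the commanded pose from where the row before left it, along the tool's axes as they then stand; what a row does not reach is not made up. A row lasts 1/12 s, in which the tool goes at most 41.7 mm and 7.16 degrees, less where a joint would pass 70% of its speed; a pose out of reach is approached as far as the arm can. A call is refused whole if a number of a shift passes 41.7 or a number of a turn 7.16, either way. A call with a gripper value outside its range is refused whole. The fingers move at their own pace and stop on an object; FORCE is the grip in N (left out, the last holds). Time passes only in rows, so rows that do not move let the fingers close. It gives the time, the measured TCP pose, the force, the opening and the grip force at its end, in the units of the state.
- bot.get_obs(): the state, without advancing time (a new reading comes with each control period).
- bot.grab_frame(name): name is "side" or "top"; returns (picture, depth): 480x640x3 uint8, red, green, blue; 480x640 float32, m along the optical axis (not along the pixel's ray), 0 where there is no reading.
- bot.camera_info(name): a dict with "intrinsics" (3x3 intrinsics, pixels), "k1" (the pictures are not rectified: a ray, as slopes to the right and down, at radius r is drawn at 1 + k1 r^2 times it, then the intrinsics apply), "pose" (4x4, takes a point from camera to world coordinates). Camera axes: x right, y down, z forward; pixel columns grow to the right and rows downward; lengths in m; the calibration is good to about 2 mm. A picture is of the moment at which its call begins. camera_info takes no time and is no camera call.
- bot.finish_job(): hands the job in; it is judged then, once.
Trained networks look in the newest picture that a camera, given by its name, has taken for a name from the list of things; names that differ only in an ending like _2 or _b are one class to them, and where a whole thing is asked for, a point or a joint stands for the part that bears it (a point fixed in the world has none). Each returns a list of dicts, best first, with "p" (0 to 1); they miss things now and then, are a little off and sometimes report something else, mostly with a low value. They report only what shows in the picture. A call takes as long as a camera call. They do not tell look-alikes from the thing itself.
- bot.look_for(camera, name): "centre" ([x, y, z] in m, in the coordinates of the camera as it stood for that picture, good to about 4 mm: the middle of the surface that is visible of it).
- bot.regions_of(camera, name): "pixels" (480x640 bool, what is visible of it).
The state is a dict: "time_s": time; "joint_pos": joint angles; "joint_vel": joint speeds; "joint_torque": joint torques, N m; "ee_pos": TCP position; "tcp_rot": TCP orientation; "wrist_force": force on the tool from outside, world axes, zero at the start; "moment": the same for the moment, N m; "opening": finger opening in m; "grip_force": force on a finger pad.
Only numpy, scipy, OpenCV 4.12 (cv2) and the standard library are available. Lean on these libraries where they do the work, as an engineer would, in place of code of your own. Each camera call takes 0.05 s, during which the arm holds its last target. There are 200 camera calls.

TASK

Pick up the long white lamp cover and set it down on the yellow jig plate, open side down, snug against both fence blocks and the end stop: it is brittle, so grip it gently (no more than about 40 N from each finger) and do not drop it, press it down or ram it against the stops. Once it is in place and let go, press the start treadle down to its stop with the gripper, hold it there for a moment, then let it come all the way up. Do not press the treadle before that, and leave the short cover, the black channel and the spool where they are.

Things in the scene. Friction and masses are not known exactly. Their poses are not given: they have to be found in the camera images.
- cover: the long white lamp cover, a thin-walled upside-down trough (closed top, closed ends, open below), 180 mm long (its x), 44 mm wide (its y), 32 mm high, 3 mm walls, about 160 g, lying open side down on the bench. Origin: centre of its underside; z up. Either way round is the same. Brittle: it cracks if a finger squeezes it with clearly more than 40 N, or if it meets the jig with more than 30 N
- jig: fixed yellow jig plate, 170 mm (x) by 270 mm (y), 12 mm thick; origin: centre of its underside; z up. On it stand three steel blocks, 18 mm high: two fence blocks (18 by 26 mm), faces towards -x at x = 30 mm, centred at y = -75 and +55 mm; and an end stop (36 mm along x, 18 mm along y, centred at x = 8 mm), face towards +y at y = -100 mm
- jig_seat (a point): point on the jig's top surface (jig x = 8, y = -10, z = 12 mm) where the origin of the cover comes to lie when it touches both fence blocks and the end stop; axes as the jig's. The cover's length then lies along the jig's y. The fence is on the +x side, the end stop on the -y side of the cover
- treadle_base: the fixed base of the start treadle, a dark steel plate 170 mm (its x) by 110 mm (its y) by 8 mm with two low cheeks at its +x end; origin: centre of its underside, on the bench; z up. The treadle's hinge runs along its y at x = 65 mm, z = 28 mm
- treadle_pad (a point): middle of the ribbed rubber pad on the upper face of the treadle, where to press down: 105 mm from the hinge, towards -x of the base. The hinged steel tread is 145 mm long, 92 mm wide and 8 mm thick, and slopes up to its free lip at the -x end. When up, the point is about 62 mm over the bench; it goes down about 25 mm to the stop
- treadle (a joint): angle of the treadle: 0 = up (at rest on its spring), 0.24 rad = down at its stop; it springs back. It takes about 6 N at the pad to move and about 11 N at the stop
- short_cover: bystander: a shorter white lamp cover, 110 mm by 44 mm by 32 mm, lying on the bench beyond the jig; origin: centre of its underside
- channel: bystander: a black aluminium channel, open side up, 220 mm by 40 mm by 28 mm, on the bench beyond the jig; origin: centre of its underside, x along its length
- spool: bystander: a spool of solder wire standing on the bench beyond the jig, 68 mm diameter, 45 mm high; origin: centre of its underside
Mind the look-alikes: they are no part of the job. Of the things like the treadle_base, leave any that is purple; of the rest the smaller one is meant.

How it is judged:
On the way, in this order (a step that is already met when the one before it is completed fails the run):
1. the long cover lies flat on the jig plate against the fence blocks and the end stop, let go (x of cover in the frame of jig_seat between -0.005 and 0.004 m and y of cover in the frame of jig_seat between -0.004 and 0.005 m and z of cover in the frame of jig_seat between -0.004 and 0.004 m and angle between the x axis of cover and the y axis of jig, either way round below 0.05 rad and angle between cover's own z axis and vertical below 0.06 rad and contact force between the fingers and cover below 0.1 N and linear speed of cover below 0.02 m/s), for 0.3 s.
2. then the treadle is pressed to its stop and held a moment, the cover still in place (value of joint treadle above 0.215 rad and x of cover in the frame of jig_seat between -0.005 and 0.004 m and y of cover in the frame of jig_seat between -0.004 and 0.005 m and z of cover in the frame of jig_seat between -0.004 and 0.004 m and angle between the x axis of cover and the y axis of jig, either way round below 0.05 rad and angle between cover's own z axis and vertical below 0.06 rad), for 0.25 s.
At the end, for the whole second after the job is handed in: The long cover lies flat on the jig plate, open side down, at rest and let go, its origin within 5 mm of the seat point along the fence and stop directions (4 mm in height) and its length within 0.05 rad of the jig's y; the treadle is back up (below 0.04 rad) (all of step 1 and value of joint treadle below 0.04 rad); the robot touches nothing.
It fails at once if the fingers squeeze or press the long cover too hard (over 110 N, both fingers added) (contact force between the fingers and cover above 110 N).
It fails at once if the long cover is dropped, pressed or rammed on the jig (over 30 N) (contact force between cover and jig above 30 N).
It fails at once if the treadle is pressed (over 0.06 rad) while the long cover is not in place on the jig (value of joint treadle above 0.06 rad and not (x of cover in the frame of jig_seat between -0.005 and 0.004 m and y of cover in the frame of jig_seat between -0.004 and 0.005 m and z of cover in the frame of jig_seat between -0.004 and 0.004 m and angle between the x axis of cover and the y axis of jig, either way round below 0.05 rad and angle between cover's own z axis and vertical below 0.06 rad)).
It fails at once if the short cover, the black channel or the spool is moved more than 20 mm (distance of any of short_cover, channel, spool from where it was at the start of the episode above 0.02 m).
It also fails if it takes over 58 s, if anything falls off the work surface, if the arm or the gripper's body presses on something with over 40 N, if the wrist force passes 120 N, or if a joint passes its speed limit or range.

## Working session

There is one attempt and no reset: what is moved stays moved. The work goes in short steps, Python scripts to look and compute and a shell command to move; the robot and the scene stay as the last step left them, time stands still between calls to the robot, and variables do not carry over. Pictures are saved under pics/ and viewed, at most 10 in all, crops included, and the job is handed in when it is done.

```bash
mkdir -p pics; ls
cat > h.py <<'E'
import numpy as np, cv2
from station import bot
from scipy.spatial.transform import Rotation as R
def world(cam,uv,d):
    i=bot.camera_info(cam);K=np.array(i["intrinsics"]);T=np.array(i["pose"])
    p=(np.atleast_2d(uv)-K[[0,1],[2,2]])/K[[0,1],[0,1]]
    q=p.copy()
    for _ in range(20): q=p/(1+i["k1"]*(q**2).sum(1,keepdims=True))
    c=np.c_[q,np.ones(len(q))]*np.atleast_1d(d)[:,None]
    return c@T[:3,:3].T+T[:3,3]
def cloud(cam,mask,dep):
    v,u=np.nonzero(mask&(dep>0)); return world(cam,np.c_[u,v].astype(float),dep[v,u])
def cam2w(cam,c):
    T=np.array(bot.camera_info(cam)["pose"]); return T[:3,:3]@np.array(c)+T[:3,3]
E
python3 - <<'E'
from h import *
np.set_printoptions(precision=4,suppress=True)
o=bot.get_obs();print(o,bot.grip_point_offset)
for c in("top","side"):
    im,d=bot.grab_frame(c);cv2.imwrite(f"pics/{c}0.png",im[:,:,::-1]);np.savez(f"{c}0.npz",im=im,d=d)
    print(c,bot.camera_info(c))
    for n in("cover","jig","treadle_base","treadle_pad","short_cover","channel","spool"):
        for r in bot.look_for(c,n): print(c,n,round(r["p"],2),cam2w(c,r["centre"]))
E
```

```text
pics
{'time_s': 0.0, 'joint_pos': array([-1.4391,  0.1591,  1.5982, -0.    ,  1.3862, -0.2101]), 'joint_vel': array([-0.0002,  0.0002, -0.0001, -0.0011, -0.0011, -0.0004]), 'joint_torque': array([ -0.0007, -38.5571, -32.2108,   0.0702,   0.0376,  -0.0001]), 'ee_pos': array([ 0.1926, -0.5411,  0.2136]), 'tcp_rot': array([-3.094 , -0.5339, -0.0001]), 'wrist_force': array([ 0.2961, -0.7872,  0.4992]), 'moment': array([ 0.0223, -0.0376, -0.0019]), 'grip_force': 0.0, 'opening': 0.0913779817226054} 0.0187
top {'intrinsics': array([[557.1749,   0.    , 325.8383],
       [  0.    , 557.1749, 239.9729],
       [  0.    ,   0.    ,   1.    ]]), 'k1': -0.1317220672622604, 'pose': array([[ 0.0252, -0.9843,  0.1748,  0.2236],
       [-0.9997, -0.0252,  0.0022,  0.1311],
       [ 0.0022, -0.1748, -0.9846,  1.5863],
       [ 0.    ,  0.    ,  0.    ,  1.    ]])}
top cover 0.92 [ 0.49   -0.2939  0.0346]
top jig 0.81 [ 0.5356 -0.0087  0.014 ]
top treadle_base 0.8 [0.5476 0.5806 0.0568]
top treadle_base 0.71 [0.4371 0.3345 0.0394]
top treadle_base 0.63 [0.2151 0.368  0.0423]
top treadle_pad 0.88 [0.20
[... 413 characters left out ...]
y([[-0.732 , -0.4858,  0.4777, -0.1993],
       [-0.6811,  0.5047, -0.5304,  0.8713],
       [ 0.0166, -0.7136, -0.7003,  1.0946],
       [ 0.    ,  0.    ,  0.    ,  1.    ]])}
side cover 0.8 [ 0.5418 -0.2927  0.0347]
side jig 0.68 [0.5396 0.005  0.013 ]
side treadle_base 0.88 [0.4239 0.356  0.0358]
side treadle_base 0.67 [0.1967 0.3837 0.0366]
side treadle_base 0.61 [0.5223 0.6006 0.0511]
side treadle_pad 0.94 [0.4387 0.3473 0.0573]
side treadle_pad 0.94 [0.2083 0.3743 0.0587]
side treadle_pad 0.66 [0.5421 0.5913 0.077 ]
side short_cover 0.62 [ 0.7152 -0.2231  0.0306]
side channel 0.69 [0.7204 0.2496 0.0422]
side channel 0.59 [ 0.7719 -0.0041  0.013 ]
side spool 0.77 [0.7195 0.2486 0.0434]
```

View pics/top0.png

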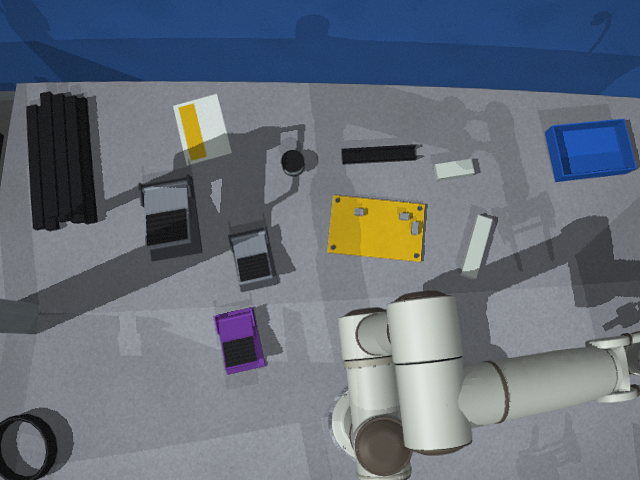

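View pics/side0.png

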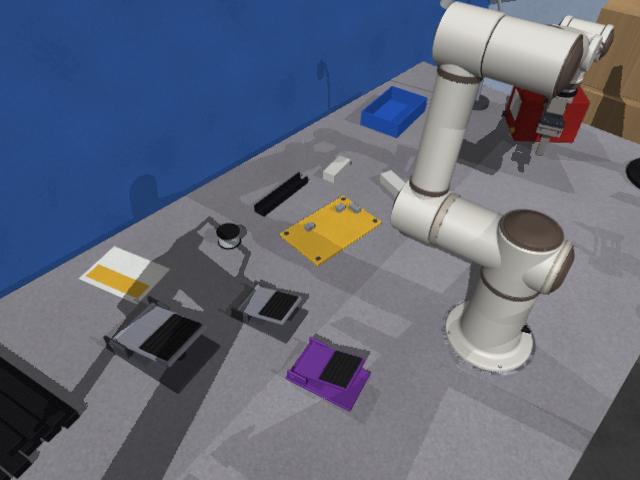

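Top view. Cover candidates are the long cover at (478,246) and the short look-alike at (456,169). Treadle candidates are purple (240,340), large grey (167,213) and small grey (254,257). I choose the white piece at (478,246) and the treadle at (254,257). The jig is at (377,228), with fence blocks at (361,212) and (405,216) and the end stop at (416,228).

```bash
cat > meas.py <<'E'
from h import *
np.set_printoptions(precision=4,suppress=True)
def rect(P):
    (c,s,a)=cv2.minAreaRect((P[:,:2]*1000).astype(np.float32)); 
    if s[0]<s[1]: s=s[::-1];a+=90
    return np.array(c),np.array(s),(a+90)%180-90
def near(P,c,r): return P[np.linalg.norm(P[:,:2]-c,axis=1)<r]
E
python3 - <<'E'
from meas import *
for c in("top","side"):
    z=np.load(c+"0.npz");im,d=z["im"],z["d"];hsv=cv2.cvtColor(im,cv2.COLOR_RGB2HSV)
    H,S,V=[hsv[...,k].astype(int) for k in range(3)]
    yel=(H>18)&(H<32)&(S>150)&(V>90)
    P=near(cloud(c,yel,d),[.53,0],.2); print(c,"jig",len(P),rect(P),np.median(P[:,2]),P[:,2].std())
    A=cloud(c,np.ones_like(yel),d)
    B=near(A,[.53,0],.14); B=B[(B[:,2]>.024)&(B[:,2]<.04)]
    k=cv2.partition((B[:,:2]*1000).astype(np.float32),lambda a,b:np.hypot(a[0]-b[0],a[1]-b[1])<6)
    for l in range(k[0]):
        q=B[k[1].ravel()==l]
        if len(q)>15: print("  block",len(q),rect(q),np.median(q[:,2]))
    w=(S<45)&(V>110)
    B=near(A,[.51,-.295],.12);B=B[(B[:,2]>.026)&(B[:,2]<.045)]
    print("  cover",len(B),rect(B),np.percentile(B[:,2],[5,50,95]))
    B=near(A,[.717,-.23],.08);B=B[(B[:,2]>.026)&(B[:,2]<.045)]
    print("  short",len(B),rect(B),np.median(B[:,2]))
    dark=(V<70)
    for q in([.437,.34],[.547,.582],[.207,.371]):
        B=near(A,q,.13); T=B[(B[:,2]>.030)&(B[:,2]<.12)]
        print("  treadle",rect(T),T[:,2].max())
z=np.load("top0.npz")["im"][:,:,::-1]
a=cv2.resize(z[130:290,400:520],(360,480),interpolation=2);b=cv2.resize(z[170:380,130:290],(366,480),interpolation=2)
cv2.imwrite("pics/crop.png",np.hstack([a,b]))
E
```

```text
top jig 5002 (array([545.4047, -10.6366]), array([269.708 , 174.7287]), 85.61802673339844) 0.012087623850508544 0.003868529594553478Traceback (most recent call last):
  File "<stdin>", line 9, in <module>
AttributeError: module 'cv2' has no attribute 'partition'
```

```bash
cat > m1.py <<'E'
from meas import *
from scipy.cluster.hierarchy import fcluster,linkage
for c in("top","side"):
    z=np.load(c+"0.npz");im,d=z["im"],z["d"];hsv=cv2.cvtColor(im,cv2.COLOR_RGB2HSV)
    H,S,V=[hsv[...,k].astype(int) for k in range(3)]
    yel=(H>18)&(H<32)&(S>150)&(V>90)
    P=near(cloud(c,yel,d),[.53,0],.2); print(c,"jig",len(P),rect(P),np.median(P[:,2]),P[:,2].std())
    A=cloud(c,np.ones_like(yel),d)
    B=near(A,[.53,0],.14); B=B[(B[:,2]>.024)&(B[:,2]<.04)]
    k=fcluster(linkage(B[:,:2]),.006,'distance')
    for l in set(k):
        q=B[k==l]
        if len(q)>15: print("  block",len(q),rect(q),np.median(q[:,2]))
    B=near(A,[.51,-.295],.12);B=B[(B[:,2]>.026)&(B[:,2]<.045)]
    print("  cover",len(B),rect(B),np.percentile(B[:,2],[5,50,95]))
    B=near(A,[.717,-.23],.08);B=B[(B[:,2]>.026)&(B[:,2]<.045)]
    print("  short",len(B),rect(B),np.median(B[:,2]))
    for q in([.437,.34],[.547,.582],[.207,.371]):
        B=near(A,q,.13); T=B[(B[:,2]>.030)&(B[:,2]<.12)]
        print("  treadle",rect(T),T[:,2].max())
z=np.load("top0.npz")["im"][:,:,::-1]
a=cv2.resize(z[130:290,400:520],(360,480),interpolation=2);b=cv2.resize(z[170:380,130:290],(366,480),interpolation=2)
cv2.imwrite("pics/crop.png",np.hstack([a,b]))
E
python3 m1.py
```

```text
top jig 5002 (array([545.4047, -10.6366]), array([269.708 , 174.7287]), 85.61802673339844) 0.012087623850508544 0.003868529594553478
  block 72 (array([ 542.2854, -118.973 ]), array([34.4429, 18.6092]), -4.982215881347656) 0.029471065285302633
  block 57 (array([575.2748, -86.1164]), array([26.7939, 19.07  ]), 87.56087493896484) 0.031053469559451097
  block 51 (array([586.2626,  43.252 ]), array([26.1273, 16.8705]), 85.4217529296875) 0.02952958273529349
  cover 926 (array([ 493.805 , -296.8738]), array([181.0985,  47.4384]), -16.977134704589844) [0.0273 0.0322 0.0382]
  short 531 (array([ 722.5311, -236.985 ]), array([111.7601,  46.9847]), -78.3156967163086) 0.031912931586140614
  treadle (array([448.8953, 341.2172]), array([151.9732, 109.2159]), 15.701202392578125) 0.07904239551673697
  treadle (array([559.3307, 586.6006]), array([197.0495, 154.02  ]), 11.759679794311523) 0.1022222450935184
  treadle (array([216.3431, 369.7031]), array([150.4317, 112.7892]), 14.166494369506836) 0.08035331930335632
side jig 3214 (array([551.3094, -11.3052]), array([282.9817, 184.268 ]), 85.9302139282
[... 231 characters left out ...]
227081298828125) 0.02826340125126081
  block 41 (array([576.5068, -82.4302]), array([25.5359, 22.3763]), 72.32915496826172) 0.028090347760498124
  cover 268 (array([ 536.3147, -304.6163]), array([107.3424,  51.2096]), -18.54486083984375) [0.0274 0.0328 0.0365]
  short 284 (array([ 728.237 , -234.9432]), array([121.1656,  49.694 ]), -79.05362701416016) 0.032367439062492065
  treadle (array([449.4362, 345.196 ]), array([150.1084, 112.1069]), 14.23690128326416) 0.07475219113271336
  treadle (array([560.6849, 589.4156]), array([199.7742, 151.3879]), 11.765837669372559) 0.09853994755159456
  treadle (array([218.4828, 373.8354]), array([152.3349, 111.7778]), 12.998786926269531) 0.07303618312789939
```

View pics/crop.png

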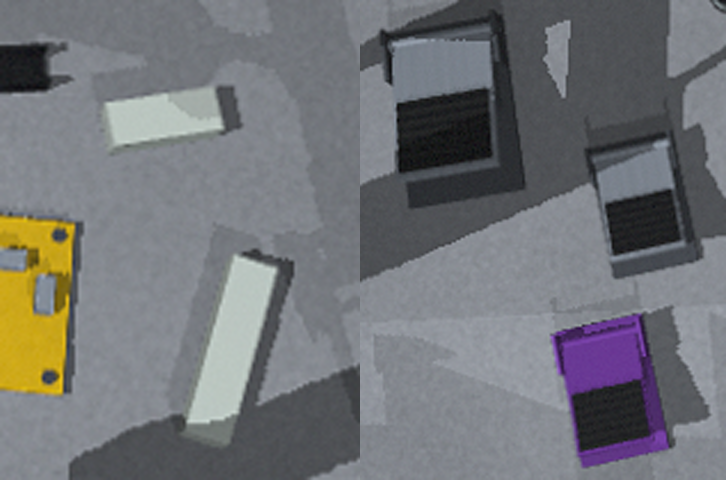

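The crop confirms it. The long cover in the left panel at (235,350) is clearly longer than the short one at (165,118). In the right panel the small grey treadle at (645,205) is smaller than the big grey one at (445,95), and the third is purple. The measured heights (cover 32 mm, plate 12 mm, blocks 30 mm) match the text.

```bash
cat > go.py <<'E'
import sys
from meas import *
def go(x,y,z,yaw,):   # yaw (deg): world heading of tool y; prints tool-frame shift now and turn
    o=bot.get_obs();Rm=R.from_rotvec(o["tcp_rot"]).as_matrix()
    ty=np.degrees(np.arctan2(Rm[1,1],Rm[0,1]))
    d=Rm.T@(np.array([x,y,z])-o["ee_pos"])*1000
    t=-((yaw-ty+90)%180-90)
    a=np.radians(t);
    print("t",round(o["time_s"],2),"tcp",o["ee_pos"],"tooly",round(ty,2),"tilt",Rm[:,2],"\n turn z",round(t,2),"shift if move first",d,"shift if turned first",R.from_euler('z',t,degrees=True).as_matrix().T@d,"J6",o["joint_pos"][5], "F",o["wrist_force"],"open",o["opening"],"grip",o["grip_force"])
if __name__=="__main__": go(*map(float,sys.argv[1:5]))
E
python3 - <<'E'
from meas import *
from scipy.optimize import least_squares
loc=np.array([[8,-109],[39,-75],[39,55.]])
for n,B in(("top",[[542.29,-118.97],[575.27,-86.12],[586.26,43.25]]),("side",[[544.9,-115.8],[576.5,-82.4],[588.1,45.7]])):
    f=lambda p:(loc@np.array([[np.cos(p[2]),np.sin(p[2])],[-np.sin(p[2]),np.cos(p[2])]])+p[:2]-B).ravel()
    s=least_squares(f,[540,-10,-.08]);p=s.x;th=p[2]
    print(n,p[:2],np.degrees(th),s.fun,"seat",p[:2]+[8*np.cos(th)+10*np.sin(th),8*np.sin(th)-10*np.cos(th)])
E
python3 go.py 0.4938 -0.2969 0.12 73
```

```text
top [542.7554  -8.8189] -4.5253484605629515 [-0.1596  0.8597  0.4463 -0.5422 -0.2867 -0.3175] seat [549.9415 -19.4189]
side [544.5887  -5.7392] -4.4490580529637445 [-0.7909  0.7687  1.1532 -1.1385 -0.3623  0.3698] seat [551.7888 -16.3296]
t 0.8 tcp [ 0.1927 -0.5417  0.2146] tooly -70.42 tilt [ 0.  0. -1.] 
 turn z 36.58 shift if move first [ 365.73   -129.7574   94.623 ] shift if turned first [ 216.3425 -322.1666   94.623 ] J6 -0.21010241621524428 F [-1.0117 -0.8293  0.1048] open 0.09191653349739887 grip 0.0
```

```bash
python3 -m inch '0 0 6.1 0 0 0 0;0 0 6.1 0 0 0 0;0 0 6.1 0 0 0 0;0 0 6.1 0 0 0 0;0 0 6.1 0 0 0 0;0 0 6.1 0 0 0 0;0 0 0 18 -27 0 0;0 0 0 18 -27 0 0'
python3 -m inch '0 0 0 18 -27 8 0;0 0 0 18 -27 8 0;0 0 0 18 -27 8 0;0 0 0 18 -27 8 0;0 0 0 18 -27 8 0;0 0 0 18 -27 8 0;0 0 0 18 -27 8 0;0 0 0 18 -27 8 0'
python3 -m inch '0 0 0 18 -27 10 0;0 0 0 18 -26 10 0;0 0 0 0 0 0 0;0 0 0 0 0 0 0'
python3 go.py 0.4938 -0.2969 0.007 73
```

```text
time_s: 1.47
ee_pos: [0.2426, -0.5008, 0.2145]
tcp_rot: [3.106, -0.47, 0.0]
wrist_force: [-0.1, -0.2, -0.4]
opening: 0.0919
grip_force: 0.0
time_s: 2.13
ee_pos: [0.445, -0.3351, 0.1504]
tcp_rot: [3.107, -0.465, 0.001]
wrist_force: [0.7, -1.0, 0.5]
opening: 0.0922
grip_force: 0.0
time_s: 2.47
ee_pos: [0.4942, -0.2947, 0.1298]
tcp_rot: [-3.107, 0.46, 0.002]
wrist_force: [-0.0, -1.1, 0.3]
opening: 0.0916
grip_force: 0.0
t 2.47 tcp [ 0.4942 -0.2947  0.1298] tooly -106.85 tilt [-0.0013  0.0009 -1.    ] 
 turn z 0.15 shift if move first [  0.4672   2.2659 122.8101] shift if turned first [  0.4733   2.2646 122.8101] J6 1.1173482980818743 F [-0.031  -1.0841  0.3059] open 0.09156595252016465 grip 0.0
```

```bash
python3 -m inch '0 0 0 0 2.3 20 0;0 0 0 0 0 20 0;0 0 0 0 0 20 0;0 0 0 0 0 20 0;0 0 0 0 0 18 0;0 0 0 0 0 15 0;0 0 0 0 0 10 0;0 0 0 0 0 0 0'
python3 -m inch '0 0 0 0 0 0 0.3;0 0 0 0 0 0 0.5;0 0 0 0 0 0 0.7;0 0 0 0 0 0 0.7;0 0 0 0 0 0 0.7;0 0 0 0 0 0 0.7;0 0 0 0 0 0 0.7;0 0 0 0 0 0 0.7' 25
python3 go.py 0.4938 -0.2969 0.007 73
```

```text
time_s: 3.13
ee_pos: [0.4912, -0.2981, 0.0058]
tcp_rot: [-3.105, 0.467, 0.005]
wrist_force: [-1.2, 1.2, 0.7]
opening: 0.0919
grip_force: 0.0
time_s: 3.8
ee_pos: [0.4932, -0.2982, 0.0078]
tcp_rot: [-3.107, 0.465, -0.0]
wrist_force: [0.7, 1.2, 0.6]
opening: 0.044
grip_force: 25.0
t 3.8 tcp [ 0.4932 -0.2982  0.0078] tooly -107.01 tilt [ 0.0002  0.0001 -1.    ] 
 turn z -0.01 shift if move first [ 0.1626 -1.3857  0.7729] shift if turned first [ 0.1629 -1.3856  0.7729] J6 1.1141605101774739 F [0.6712 1.244  0.6304] open 0.0440085572843763 grip 24.993684589862823
```

```bash
python3 -m inch '0 0 0 0 0 -5 0.7;0 0 0 0 0 -10 0.7;0 0 0 0 0 -15 0.7;0 0 0 0 0 -20 0.7;0 0 0 0 0 -20 0.7;0 0 0 0 0 -10 0.7;0 0 0 0 0 -5 0.7;0 0 0 0 0 0 0.7'
python3 -m inch '0 0 -3 0 0 0 0.7;0 0 -6 0 0 0 0.7;0 0 -6.5 0 0 0 0.7;0 0 -6.5 0 0 0 0.7;0 0 -6.5 0 0 0 0.7;0 0 -6.5 0 0 0 0.7;0 0 -6.5 0 0 0 0.7;0 0 -6.5 0 0 0 0.7'
python3 -m inch '0 0 -6.5 0 0 0 0.7;0 0 -6.5 0 0 0 0.7;0 0 -6.5 0 0 0 0.7;0 0 -6.5 0 0 0 0.7;0 0 -6.5 0 0 0 0.7;0 0 -6.5 0 0 0 0.7;0 0 -6.5 0 0 0 0.7;0 0 -6 0 0 0 0.7'
python3 -m inch '0 0 -3 0 0 0 0.7;0 0 0 0 0 0 0.7;0 0 0 0 0 0 0.7'
python3 go.py 0.545 -0.013 0.085 -4.5
```

```text
time_s: 4.47
ee_pos: [0.4937, -0.2989, 0.094]
tcp_rot: [3.106, -0.465, 0.003]
wrist_force: [-0.3, -0.3, -1.4]
opening: 0.0436
grip_force: 25.0
time_s: 5.13
ee_pos: [0.4922, -0.2975, 0.0909]
tcp_rot: [-3.023, -0.847, 0.002]
wrist_force: [0.9, -0.1, -1.7]
opening: 0.0437
grip_force: 25.0
time_s: 5.8
ee_pos: [0.4922, -0.2975, 0.0909]
tcp_rot: [-2.354, -2.076, 0.0]
wrist_force: [0.1, 0.3, -2.0]
opening: 0.0439
grip_force: 25.0
time_s: 6.05
ee_pos: [0.4925, -0.2977, 0.0914]
tcp_rot: [-2.307, -2.129, 0.0]
wrist_force: [0.0, 0.4, -1.9]
opening: 0.0438
grip_force: 25.0
t 6.05 tcp [ 0.4925 -0.2977  0.0914] tooly -4.61 tilt [-0.0016  0.0015 -1.    ] 
 turn z -0.11 shift if move first [287.9564  29.49     6.7087] shift if turned first [287.8975  30.0594   6.7087] J6 -0.6730810215785481 F [ 0.0062  0.4496 -1.8579] open 0.04381813303336667 grip 24.993628039956093
```

```bash
python3 -m inch '0 0 0 10 1 0 0.7;0 0 0 20 2 0 0.7;0 0 0 25 3 0 0.7;0 0 0 30 3 0 0.7;0 0 0 30 3 0 0.7;0 0 0 30 3 0 0.7;0 0 0 30 3 0 0.7;0 0 0 30 3 0 0.7'
python3 -m inch '0 0 0 30 3 0 0.7;0 0 0 25 3 0 0.7;0 0 0 18 2 0 0.7;0 0 0 10 1 0 0.7;0 0 0 0 0 0 0.7;0 0 0 0 0 0 0.7;0 0 0 0 0 0 0.7'
python3 - <<'E'
from meas import *
from go import go
go(.545,-.013,.085,-4.5)
for c in("top","side"):
    im,d=bot.grab_frame(c);cv2.imwrite(f"pics/{c}1.png",im[:,:,::-1]);np.savez(f"{c}1.npz",im=im,d=d)
    r=bot.regions_of(c,"cover")
    for q in r[:2]:
        P=cloud(c,q["pixels"],d); m=np.median(P[:,2]); P=P[(P[:,2]>.105)&(P[:,2]<.125)]
        print(c,q["p"],len(P),m,rect(P) if len(P)>10 else "")
a=[cv2.imread(f"pics/{c}1.png") for c in("top","side")]
cv2.imwrite("pics/hover.png",np.hstack([cv2.resize(a[0][150:310,290:490],(400,320)),cv2.resize(a[1][140:300,240:440],(400,320))]))
E
```

```text
time_s: 6.72
ee_pos: [0.5299, -0.0933, 0.0924]
tcp_rot: [-2.308, -2.13, -0.0]
wrist_force: [-0.2, -0.3, -0.6]
opening: 0.0433
grip_force: 25.0
time_s: 7.3
ee_pos: [0.5455, -0.0144, 0.0925]
tcp_rot: [2.308, 2.131, -0.001]
wrist_force: [-0.4, 0.1, -0.9]
opening: 0.0436
grip_force: 25.0
t 7.3 tcp [ 0.5455 -0.0144  0.0925] tooly -4.57 tilt [-0.0002 -0.0004 -1.    ] 
 turn z -0.07 shift if move first [ 1.3643 -0.6216  7.505 ] shift if turned first [ 1.3651 -0.6198  7.505 ] J6 -0.16763446796538325 F [-0.355   0.0812 -0.8551] open 0.04356576380006721 grip 24.99368481338024
top 0.76 298 0.11700636554464516 (array([543.3871,  -2.9548]), array([162.3302,  44.2332]), 84.4639663696289)
side 0.72 431 0.11267073349053486 (array([550.7137,  23.35  ]), array([118.5079,  51.6737]), 86.45658111572266)
```

View pics/hover.png

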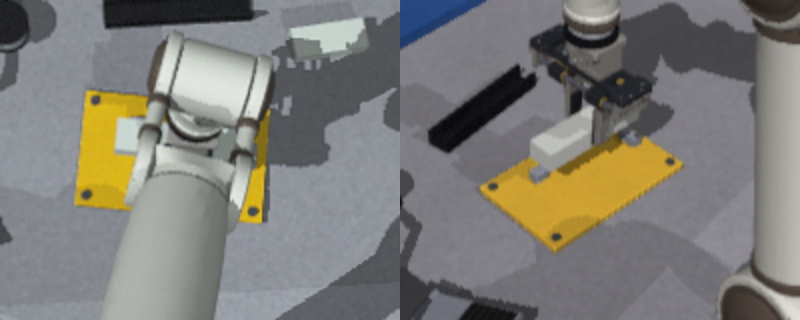

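The cover is held straight above the plate (left crop about (130,135), right crop about (565,140)), parallel to the fence with gaps of about 6–7 mm. I'll lower it to about 3 mm over the plate.

```bash
python3 -m inch '0 0 0 0 0 10 0.7;0 0 0 0 0 15 0.7;0 0 0 0 0 15 0.7;0 0 0 0 0 12 0.7;0 0 0 0 0 8 0.7;0 0 0 0 0 6 0.7;0 0 0 0 0 3 0.7;0 0 0 0 0 0 0.7'
python3 -m inch '0 0 0 0 2 0 0.7;0 0 0 0 1 0 0.7;0 0 0 0 1 0 0.7;0 0 0 0 0 0 0.7;0 0 0 0 0 0 0.7'
python3 go.py 0.5513 -0.0219 0.0225 -4.5
```

```text
time_s: 8.17
ee_pos: [0.5454, -0.0135, 0.0231]
tcp_rot: [-2.307, -2.132, 0.001]
wrist_force: [-0.5, -0.3, -1.4]
opening: 0.0437
grip_force: 25.0
time_s: 8.58
ee_pos: [0.55, -0.0139, 0.024]
tcp_rot: [2.307, 2.132, 0.001]
wrist_force: [-0.6, 0.8, -2.0]
opening: 0.0438
grip_force: 25.0
t 8.58 tcp [ 0.55   -0.0139  0.024 ] tooly -4.51 tilt [ 0.0007 -0.0002 -1.    ] 
 turn z -0.01 shift if move first [-7.8814  1.9021  1.4702] shift if turned first [-7.8818  1.9004  1.4702] J6 -0.16619555909513167 F [-0.5523  0.7544 -2.0467] open 0.04375115525008344 grip 24.993778243660927
```

```bash
g(){ grep -E 'ee_pos|wrist|opening'; }
python3 -m inch '0 0 0 0 0.7 0 0.7;0 0 0 0 0 0 0.7;0 0 0 0 0 0 0.7'|g
python3 -m inch '0 0 0 0 0.7 0 0.7;0 0 0 0 0 0 0.7;0 0 0 0 0 0 0.7'|g
python3 -m inch '0 0 0 0 0.5 0 0.7;0 0 0 0 0 0 0.7;0 0 0 0 0 0 0.7'|g
```

```text
ee_pos: [0.5504, -0.0139, 0.0236]
wrist_force: [-0.1, 1.1, -2.0]
opening: 0.0441
ee_pos: [0.5511, -0.014, 0.0236]
wrist_force: [0.2, -0.8, -2.0]
opening: 0.0436
ee_pos: [0.5516, -0.014, 0.0236]
wrist_force: [-0.5, 0.1, -0.6]
opening: 0.0438
```

```bash
g(){ grep -E 'ee_pos|wrist'; }
python3 -m inch '0 0 0 0 0.5 0 0.7;0 0 0 0 0 0 0.7;0 0 0 0 0 0 0.7'|g
python3 -m inch '0 0 0 0 0.5 0 0.7;0 0 0 0 0 0 0.7;0 0 0 0 0 0 0.7'|g
python3 - <<'E'
from meas import *
im,d=bot.grab_frame("side");cv2.imwrite("pics/side2.png",im[:,:,::-1])
cv2.imwrite("pics/c2.png",cv2.resize(im[185:265,270:390,::-1],(780,520),interpolation=2))
E
```

```text
ee_pos: [0.5521, -0.014, 0.0236]
wrist_force: [-0.0, -1.2, -0.7]
ee_pos: [0.5526, -0.0141, 0.0236]
wrist_force: [-0.6, -0.3, -0.9]
```

View pics/c2.png

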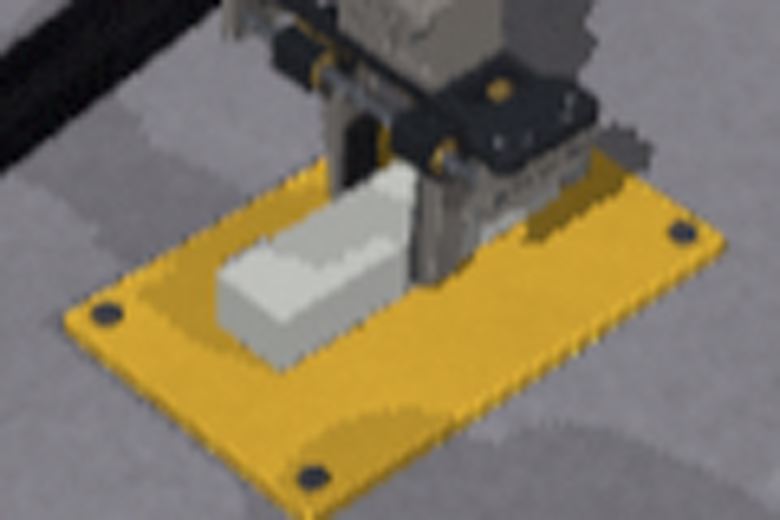

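The cover hovers low over the plate with its near end at crop (250,320). The blocks are hidden behind it, so I continue by touch.

```bash
g(){ grep -E 'ee_pos|wrist'; }
for i in 1; do
python3 -m inch '0 0 0 0 0.5 0 0.7;0 0 0 0 0 0 0.7;0 0 0 0 0 0 0.7'|g
python3 -m inch '0 0 0 0 0.5 0 0.7;0 0 0 0 0 0 0.7;0 0 0 0 0 0 0.7'|g
python3 -m inch '0 0 0 0 0.5 0 0.7;0 0 0 0 0 0 0.7;0 0 0 0 0 0 0.7'|g
done
```

```text
ee_pos: [0.5526, -0.0141, 0.0234]
wrist_force: [-3.2, 0.4, -0.7]
ee_pos: [0.5526, -0.014, 0.0233]
wrist_force: [-5.8, 0.8, 2.1]
ee_pos: [0.5526, -0.014, 0.0232]
wrist_force: [-6.7, 0.2, 2.1]
```

```bash
g(){ grep -E 'ee_pos|wrist'; }
python3 -m inch '0 0 0 0 -1.5 0 0.7;0 0 0 -2 0 0 0.7;0 0 0 -2 0 0 0.7;0 0 0 0 0 0 0.7;0 0 0 0 0 0 0.7'|g
python3 -m inch '0 0 0 -1 0 0 0.7;0 0 0 0 0 0 0.7;0 0 0 0 0 0 0.7'|g
python3 -m inch '0 0 0 -1 0 0 0.7;0 0 0 0 0 0 0.7;0 0 0 0 0 0 0.7'|g
python3 -m inch '0 0 0 -0.7 0 0 0.7;0 0 0 0 0 0 0.7;0 0 0 0 0 0 0.7'|g
python3 -m inch '0 0 0 -0.7 0 0 0.7;0 0 0 0 0 0 0.7;0 0 0 0 0 0 0.7'|g
```

```text
ee_pos: [0.5522, -0.0183, 0.0235]
wrist_force: [-0.5, -0.3, -2.4]
ee_pos: [0.5522, -0.0191, 0.0236]
wrist_force: [-0.8, 0.2, -1.0]
ee_pos: [0.5521, -0.0201, 0.0236]
wrist_force: [-2.5, 0.3, -1.4]
ee_pos: [0.5521, -0.0208, 0.0236]
wrist_force: [-1.4, -0.5, -1.1]
ee_pos: [0.552, -0.0215, 0.0236]
wrist_force: [-1.8, 0.6, -1.9]
```

```bash
g(){ grep -E 'ee_pos|wrist'; }
python3 -m inch '0 0 0 -0.6 0 0 0.7;0 0 0 0 0 0 0.7;0 0 0 0 0 0 0.7'|g
python3 -m inch '0 0 0 -0.6 0 0 0.7;0 0 0 0 0 0 0.7;0 0 0 0 0 0 0.7'|g
python3 -m inch '0 0 0 -0.6 0 0 0.7;0 0 0 0 0 0 0.7;0 0 0 0 0 0 0.7'|g
```

```text
ee_pos: [0.552, -0.022, 0.0236]
wrist_force: [-0.8, 1.9, -1.3]
ee_pos: [0.552, -0.022, 0.0236]
wrist_force: [-0.0, 5.5, -1.3]
ee_pos: [0.552, -0.0221, 0.0237]
wrist_force: [-1.0, 7.1, -0.7]
```

Both stops were found exactly where the measurement predicted. I'll ease off and set the cover down.

```bash
g(){ grep -E 'ee_pos|wrist'; }
python3 -m inch '0 0 0 1.4 0 0 0.7;0 0 0 0 0 1 0.7;0 0 0 0 0 1 0.7;0 0 0 0 0 0 0.7;0 0 0 0 0 0 0.7'|g
python3 -m inch '0 0 0 0 0 0.6 0.7;0 0 0 0 0 0 0.7;0 0 0 0 0 0 0.7'|g
python3 -m inch '0 0 0 0 0 0.6 0.7;0 0 0 0 0 0 0.7;0 0 0 0 0 0 0.7'|g
python3 -m inch '0 0 0 0 0 0.6 0.7;0 0 0 0 0 0 0.7;0 0 0 0 0 0 0.7'|g
```

```text
ee_pos: [0.552, -0.022, 0.0215]
wrist_force: [-2.7, 2.1, -0.4]
ee_pos: [0.552, -0.022, 0.021]
wrist_force: [-2.1, 1.6, 0.3]
ee_pos: [0.552, -0.022, 0.0203]
wrist_force: [-2.0, 1.7, -0.4]
ee_pos: [0.552, -0.022, 0.0198]
wrist_force: [-1.6, 0.4, 0.7]
```

```bash
g(){ grep -E 'ee_pos|wrist|open|grip'; }
python3 -m inch '0 0 0 0 0 0.5 0.7;0 0 0 0 0 0 0.7;0 0 0 0 0 0 0.7'|g
python3 -m inch '0 0 0 0 0 0 0.45;0 0 0 0 0 0 0.4;0 0 0 0 0 0 0.3;0 0 0 0 0 0 0.3;0 0 0 0 0 0 0.3;0 0 0 0 0 0 0.3'|g
python3 -m inch '0 0 0 0 0 -10 0.3;0 0 0 0 0 -20 0.3;0 0 0 0 0 -30 0.2;0 0 0 0 0 -30 0.1;0 0 0 0 0 -30 0.1;0 0 0 0 0 -20 0.1;0 0 0 0 0 0 0.1'|g
```

```text
ee_pos: [0.552, -0.022, 0.0198]
wrist_force: [-4.9, 0.6, 5.5]
opening: 0.0437
grip_force: 25.0
ee_pos: [0.5521, -0.0219, 0.0193]
wrist_force: [0.0, 0.4, 0.6]
opening: 0.0642
grip_force: 0.0
ee_pos: [0.5554, -0.0227, 0.1657]
wrist_force: [-0.2, -0.1, 0.9]
opening: 0.0823
grip_force: 0.0
```

```bash
python3 go.py 0.439 0.340 0.13 -4.6
```

```text
t 15.3 tcp [ 0.5554 -0.0227  0.1657] tooly -4.51 tilt [ 0.0103 -0.0027 -0.9999] 
 turn z 0.09 shift if move first [ 352.4497 -144.9358   33.5045] shift if turned first [ 352.2152 -145.5047   33.5045] J6 -0.17953213621500103 F [-0.2222 -0.1369  0.9489] open 0.08228916962503925 grip 0.0
```

```bash
python3 -m inch '0 0 0 20 -8 0 0.3;0 0 0 30 -12 0 0.5;0 0 0 30 -12 0 1;0 0 0 30 -12 0 1;0 0 0 30 -12 0 1;0 0 0 30 -12 0 1;0 0 0 30 -12 0 1;0 0 0 30 -12 0 1' >/dev/null
python3 -m inch '0 0 0 30 -12 0 1;0 0 0 30 -12 0 1;0 0 0 30 -12 10 1;0 0 0 20 -8 10 1;0 0 0 10 -5 5 1;0 0 0 0 0 5 1;0 0 0 0 0 0 1;0 0 0 0 0 0 1'
cat > look.py <<'E'
from meas import *
from go import go
import sys
go(.439,.340,.13,-4.6)
t=np.radians(-4.5)
for c in("top","side"):
    im,d=bot.grab_frame(c);cv2.imwrite(f"pics/{c}{sys.argv[1]}.png",im[:,:,::-1])
    for q in bot.regions_of(c,"cover")[:2]:
        P=cloud(c,q["pixels"],d);P=P[(P[:,2]>.036)&(P[:,2]<.05)]
        if len(P)>10: print(c,round(q["p"],2),len(P),np.median(P[:,2]),rect(P))
    for r in bot.look_for(c,"treadle_pad"): print(c,round(r["p"],2),cam2w(c,r["centre"]))
a=[cv2.imread(f"pics/{c}{sys.argv[1]}.png") for c in("top","side")]
cv2.imwrite(f"pics/chk{sys.argv[1]}.png",np.hstack([cv2.resize(a[0][180:280,310:440],(390,300),interpolation=2),cv2.resize(a[1][180:280,260:390],(390,300),interpolation=2)]))
E
python3 look.py 3
```

```text
time_s: 16.63
ee_pos: [0.4393, 0.3369, 0.129]
tcp_rot: [2.308, 2.131, -0.002]
wrist_force: [-0.2, -0.2, 0.1]
opening: -0.0001
grip_force: 0.0
t 16.63 tcp [0.4393 0.3369 0.129 ] tooly -4.58 tilt [-0.0005 -0.0009 -1.    ] 
 turn z 0.02 shift if move first [ 3.0429 -0.5157 -1.0106] shift if turned first [ 3.0427 -0.5169 -1.0106] J6 0.5163875367236133 F [-0.1527 -0.1729  0.1466] open -0.00011989693452248748 grip 0.0
top 0.84 895 0.043917217298252265 (array([551.371, -19.845]), array([181.0398,  45.638 ]), 85.83137512207031)
top 0.96 [0.1961 0.3932 0.0555]
top 0.63 [0.5477 0.5828 0.0757]
top 0.6 [0.4203 0.3298 0.0598]
side 0.61 641 0.042295966108712335 (array([553.1614, -17.376 ]), array([185.2404,  49.5812]), 85.6224136352539)
side 0.94 [0.5411 0.5921 0.0781]
side 0.88 [0.4348 0.3476 0.054 ]
side 0.86 [0.2075 0.3732 0.057 ]
```

View pics/chk3.png

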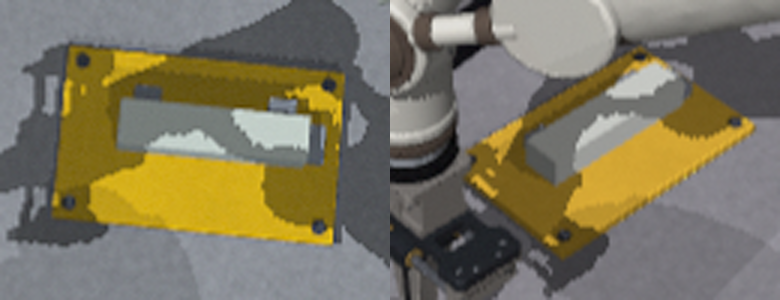

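The cover sits against both fence blocks (left crop (147,92) and (284,104)) and the end stop (317,145), flat and parallel. Now the treadle.

```bash
g(){ grep -E 'ee_pos|wrist'; }
python3 -m inch '0 0 0 3 0 10 1;0 0 0 0 0 15 1;0 0 0 0 0 15 1;0 0 0 0 0 10 1;0 0 0 0 0 5 1;0 0 0 0 0 5 1;0 0 0 0 0 0 1;0 0 0 0 0 0 1'|g
python3 -m inch '0 0 0 0 0 5 1;0 0 0 0 0 5 1;0 0 0 0 0 5 1;0 0 0 0 0 5 1;0 0 0 0 0 2 1;0 0 0 0 0 0 1;0 0 0 0 0 0 1'|g
python3 -m inch '0 0 0 0 0 3 1;0 0 0 0 0 1 1;0 0 0 0 0 0 1;0 0 0 0 0 0 1'|g
```

```text
ee_pos: [0.4394, 0.3413, 0.0696]
wrist_force: [1.1, 0.1, -0.2]
ee_pos: [0.4385, 0.3412, 0.0477]
wrist_force: [-4.6, -2.4, 9.2]
ee_pos: [0.4386, 0.3413, 0.044]
wrist_force: [-4.4, -1.3, 10.7]
```

```bash
g(){ grep -E 'ee_pos|wrist'; }
python3 -m inch '0 0 0 0 0 3 1;0 0 0 0 0 1 1;0 0 0 0 0 0 1;0 0 0 0 0 0 1'|g
python3 -m inch '0 0 0 0 0 2 1;0 0 0 0 0 1 1;0 0 0 0 0 0 1;0 0 0 0 0 0 1'|g
python3 -m inch '0 0 0 0 0 1.5 1;0 0 0 0 0 0 1;0 0 0 0 0 0 1'|g
```

```text
ee_pos: [0.4384, 0.3413, 0.0401]
wrist_force: [-6.4, -2.2, 10.5]
ee_pos: [0.438, 0.3412, 0.0371]
wrist_force: [-7.0, -1.6, 13.2]
ee_pos: [0.438, 0.3412, 0.0367]
wrist_force: [-10.1, -3.1, 19.3]
```

The tip has stopped at z = 0.0367 and the force is rising, so the treadle is on its stop. I'll hold there, then release.

```bash
g(){ grep -E 'ee_pos|wrist'; }
python3 -m inch '0 0 0 0 0 1 1;0 0 0 0 0 0 1;0 0 0 0 0 0 1;0 0 0 0 0 0 1;0 0 0 0 0 0 1;0 0 0 0 0 0 1;0 0 0 0 0 0 1;0 0 0 0 0 0 1'|g
python3 -m inch '0 0 0 0 0 -5 1;0 0 0 0 0 -6 1;0 0 0 0 0 -6 1;0 0 0 0 0 -6 1;0 0 0 0 0 -8 1;0 0 0 0 0 -15 1;0 0 0 0 0 -20 1;0 0 0 0 0 -20 1'|g
python3 -m inch '0 0 0 0 0 -20 1;0 0 0 0 0 0 1;0 0 0 0 0 0 1;0 0 0 0 0 0 1'|g
sed -i 's/a\[1\]\[180:280,260:390\]/a[1][260:360,210:340]/' look.py; python3 look.py 4
```

```text
ee_pos: [0.4381, 0.3413, 0.0366]
wrist_force: [-12.7, -5.0, 27.2]
ee_pos: [0.4378, 0.3405, 0.1194]
wrist_force: [0.6, -0.2, 0.0]
ee_pos: [0.4381, 0.3407, 0.1382]
wrist_force: [-0.4, -0.8, 0.2]
t 21.1 tcp [0.4381 0.3407 0.1382] tooly -4.52 tilt [-0.0025 -0.0012 -1.    ] 
 turn z 0.08 shift if move first [-0.5818  0.9324  8.2091] shift if turned first [-0.5805  0.9333  8.2091] J6 0.5219647739268486 F [-0.4406 -0.7957  0.223 ] open 0.0005165303472690252 grip 0.0
top 0.72 46 0.041762379142177064 (array([485.8718, 311.5649]), array([47.194 ,  9.6526]), 17.68507194519043)
top 0.63 907 0.04395924955304431 (array([550.0997, -20.4317]), array([182.6344,  46.2194]), 84.635009765625)
top 0.69 [0.546  0.5806 0.0754]
top 0.68 [0.1955 0.3893 0.0568]
top 0.53 [0.7203 0.2362 0.0454]
top 0.52 [0.4235 0.3298 0.0553]
side 0.72 608 0.04219660597644037 (array([552.1413, -14.6107]), array([180.496 ,  47.4989]), 85.80793762207031)
side 0.84 [0.2096 0.3727 0.0553]
side 0.72 [0.542  0.5902 0.0759]
side 0.69 [0.4326 0.3487 0.0555]
```

View pics/chk4.png

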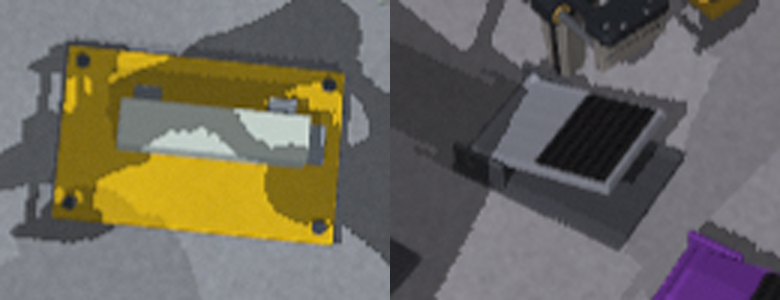

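The cover is unmoved in its seat (left crop, about (215,130)). The treadle lip is back up (right crop, about (635,160)) and the gripper is clear of everything, so I'm handing in.

```bash
python3 -c "
from station import bot
print(bot.finish_job())"
```

```text
the job is handed in; nothing more can be done
None
```

The job is handed in at about 21 s: the long cover is seated against both fence blocks and the end stop and let go, and the treadle was pressed to its stop, held and is back up; the hand-in call did not report a verdict.

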